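Press the first strip of a new row into the corner of the lay-up board

ROBOT

A 6-joint arm with a two-finger parallel gripper is mounted at the origin on the work surface. World frame = base frame: x ahead of the robot, y to its left, z up, the work surface at z = 0. Lengths are in mm, angles in degrees, forces in N, time in s.
With the tool pointing down it reaches from about 325 to 900 mm from the base axis. Payload 3.5 kg.
Tool frame: the origin (TCP) lies on the centre line of the jaws, within the pads' length; the fingertips stand 25 mm ahead of it and the grasp point (between the pads) lies 6 mm ahead of it (tip_extent is the z of the fingertips in the tool frame, in mm); z points along the fingers, y is the line along which they close (so a half turn about z gives the same grasp; the last joint's range is limited). The gripper opens to 85 mm and grips with 20 to 120 N. Pads are 22 mm wide; open, the fingers measure 114 mm over their backs; the gripper's body (76 mm by 85 mm) begins 54 mm behind the grasp point. The pads swing forward as they close: fully open they stand 13 mm farther back than shut.
Start: joints at [57.674, 15.837, -1.513, 72.651, 0, 84.076], TCP at [277.921, 559.805, 256.313] pointing down, gripper open.
Joint ranges: [-178.77, 178.77], [-48.84, 107.48], [-61.69, 71.31], [-111.58, 123.2], [-90, 87.43], [-180, 180]. Speed limits (degrees/s): [147.25, 147.25, 180, 180, 180, 180].

INTERFACE

Orientations are given as [roll, pitch, yaw] about the fixed x, y, z axes, in that order (R = Rz(yaw) Ry(pitch) Rx(roll)).
In Python, from plant import * gives the robot as it stands.
- The arm moves only by the tool play_rows, never from a script. Its argument "rows" is a list of rows, each a list of 3 entries, a list of its own where there are three numbers: the shift along the tool's x, y, z in m, then the turn about the tool's z in rad, then the closure, from 0 (fully open) to 1 (shut). In form: [[[x, y, z], turn, fingers], ...]. A call has 1 to 20 rows; each row shifts and turns the commanded pose from where the row before left it, along the tool's axes as they then stand; what a row does not reach is not made up. A row lasts 1/10 s, in which the tool goes at most 50 mm and 8.59 degrees, less where a joint would pass 70% of its speed; a pose out of reach is approached as far as the arm can. A call is refused whole if a number of a shift passes 0.05 or a number of a turn 0.15, either way. A call with a gripper value outside its range is refused whole. The fingers move at their own pace and stop on an object; "force" is the grip in N (left out, the last holds). Time passes only in rows, so rows that do not move let the fingers close. It gives the time, the measured TCP pose, the force, the opening and the grip force at its end, in the units of the state.
- get_obs(): the state, without advancing time (a new reading comes with each control period).
- get_image(name): name is "scene" or "top"; returns (picture, depth): 420x560x3 uint8, red, green, blue; 420x560 float32, mm along the optical axis (not along the pixel's ray), 0 where there is no reading.
- camera_info(name): a dict with "vfov" (degrees; the focal length in pixels is half the picture's height over the tangent of half this angle, whatever the lens; pixels are square), "cx", "cy" (the principal point, pixels), "R" (3x3) and "t" (3): a world point X has camera coordinates R X + t. Camera axes: x right, y down, z forward; pixel columns grow to the right and rows downward; lengths in mm; the calibration is good to about 2 mm. A picture is of the moment at which its call begins. camera_info takes no time and is no camera call.
- sign_off(): hands the job in; it is judged then, once.
The state is a dict: "t": time; "joints": joint angles; "qvel": joint speeds; "joint_efforts": joint torques, N m; "tool_pos": TCP position; "orientation": TCP orientation; "force": force on the tool from outside, world axes, zero at the start; "ft_torque": the same for the moment, N m; "grip_width": finger opening in mm; "grasp_force": force on a finger pad.
Only numpy, scipy, OpenCV 4.12 (cv2) and the standard library are available. Lean on these libraries where they do the work, as an engineer would, in place of code of your own. Each camera call takes 0.05 s, during which the arm holds its last target. There are 200 camera calls.

TASK

The scraper is lying on the black lay-up board: slide it blade first, all the way home, into the empty upper kerf of the wooden scraper block and let go of it. Then take the long thick stone strip, lay it flat on the board in the corner between the first row of stones and the steel end stop, and press it snug with a firm, steady push of about 15 N against the row and against the stop at the same time, no hard shoving; finish while still holding it pressed against both, as the adhesive needs to grab. Leave the other stones, the tub and the mallet where they are.

Things in the scene. Friction and masses are not known exactly. Their poses are not given: they have to be found in the camera images.
- layup_board: Fixed black-faced plywood board on the bench, 280 (x) x 360 (y) x 18 mm thick. Origin: centre of its underside; x axis to the far side, where the first row lies, y axis to the end with the end stop, z up. A steel back fence bar, 16 mm high, stands along its far edge behind the first row.
- first_row: First row of three thin stone strips, fixed on the board along its far side, parallel to board y: 50 mm wide, 320 mm long, rough tops 10 to 12 mm above the board's top. Origin: on the board's top at board x = 100, y = 95 mm; axes as the board's. Its sawn near face is the plane board x = 75 mm; the long strip is pressed against it (towards board +x).
- end_stop: Fixed steel bar on the board along its +y end, parallel to the board's x axis, 10 mm wide, 265 mm long, 16 mm high above the board's top. Origin: on the board's top, middle of the bar. Its inner face is the plane board y = 170 mm: the end of the long strip is pressed against it (towards board +y).
- corner (a point): The inner corner where the near face of the first row meets the inner face of the end stop, at the height of the board's top (board frame 75, 170, 18 mm). The long strip's corner belongs here: its centre then lies at board x = 57, y = 100 mm, its length along board y, either way round.
- scraper_block: Fixed light wooden block, 100 (x) x 110 (y) x 72 mm high, two saw kerfs open to its front (-x) face. Origin: centre of its underside; a blade slides in towards +x. Upper kerf: empty, level, 70 mm wide, 47 to 56 mm above the underside, 90 mm deep, back wall at x = +40 mm. The lower kerf holds another, fixed scraper; its handle sticks out 105 mm in front, 24 mm wide, top at 30 mm.
- kerf_mouth (a point): Middle of the floor edge of the upper kerf at the block's front face (block frame -50, 0, 47 mm). Axes as the block's.
- scraper: Loose scraper, 210 g, lying flat on the board. Origin: on its flat underside where blade and handle meet; +x to the blade, z up. Steel blade x = 0 to 95 mm, 3 mm thick, 60 mm wide (34 near the handle). Handle x = -100 to 0, 24 mm wide, top 20 mm above the underside. Balance point x = +12 mm. Home in the kerf, its origin is 5 mm in front of the block's face and it stays there.
- scraper_tip (a point): Middle of the scraper's blade edge, on the underside (scraper frame 95, 0, 0 mm).
- long_strip: Loose stone strip, the long thick one: 140 (x) x 36 (y) x 34 mm high, about 0.4 kg, sawn sides, rough top (give or take 2 mm). Starts at the robot's right beside a short strip, in either order. Origin: centre of its underside, x along its length. Sliding on the board (or along a stop) it drags with a friction of about 0.3 of the load; that part of a push never reaches the stops.
- short_strip: Loose stone strip to be left alone, 95 x 36 x 20 mm. Origin: centre of its underside, x along its length.
- offcut: Loose stone offcut to be left alone, 90 x 36 x 18 mm, beyond the board's far edge. Origin: centre of its underside, x along its length.
- tub: Closed white adhesive tub, 96 mm in diameter, 85 mm high, to be left alone, beyond the board. Origin: centre of its underside.
- mallet: Rubber mallet, to be left alone, lying at the far right: head 52 mm in diameter, 80 mm long along its y axis; handle 22 mm thick along +x to x = 220 mm. Origin: on the bench below the middle of the head.
Mind the look-alikes: they are no part of the job. What is meant by the scraper is not blue, and is the larger of those in its own colour. What is shaped like the long_strip but green is not meant.

How it is judged (in metres and radians):
On the way:
1. the scraper has been slid home into the upper kerf and let go (x of scraper_tip in the frame of scraper_block between 0.028 and 0.046 m and z of scraper_tip in the frame of scraper_block between 0.043 and 0.06 m and horizontal distance between scraper_tip and scraper_block below 0.05 m and angle between the x axis of scraper and the x axis of scraper_block, either way round below 0.2 rad and contact force between each of the arm, the fingers and scraper below 0.2 N), for 0.3 s.
At the end, for the whole second after the job is handed in: Scraper home in the upper kerf (blade edge within 12 mm of its back), untouched. Long strip flat on the board, within 3 mm of its place in the corner and 0.03 rad of parallel, at rest, held by the fingers (over 2 N) and pressed with over 3 N against both row and end stop for the last second (all of step 1 and contact force between long_strip and first_row above 3 N and contact force between long_strip and end_stop above 3 N and contact force between the fingers and long_strip above 2 N and x of long_strip in the frame of layup_board between 0.054 and 0.06 m and y of long_strip in the frame of layup_board between 0.097 and 0.103 m and z of long_strip in the frame of layup_board between 0.015 and 0.021 m and angle between the x axis of long_strip and the y axis of layup_board, either way round below 0.03 rad and angle between long_strip's own z axis and vertical below 0.04 rad and linear speed of long_strip below 0.02 m/s); the arm keeps its last pose, push and grip.
It fails at once if the short strip, the offcut, the tub or the mallet is moved by more than 30 mm (distance of any of short_strip, offcut, tub, mallet from where it was at the start of the episode above 0.03 m).
It fails at once if the long strip is shoved with over 80 N against the first row or the end stop (contact force between long_strip and first_row above 80 N or contact force between long_strip and end_stop above 80 N).
It also fails if it takes over 72 s, if anything falls off the work surface, if the arm or the gripper's body presses on something with over 40 N, if the wrist force passes 120 N, or if a joint passes its speed limit or range.

## Working session

There is one attempt and no reset: what is moved stays moved. The work goes in short steps, Python scripts to look and compute and a tool call to move; the robot and the scene stay as the last step left them, time stands still between calls to the robot, and variables do not carry over. Pictures are saved under pics/ and viewed, at most 10 in all, crops included, and the job is handed in when it is done.

Besides the shell and the picture viewer there is one more tool, called after "Request:" by a JSON object that holds its "fn" and its "kwargs". play_rows: Moves the arm, as the interface text tells. Its arguments: {"type":"object","properties":{"rows":{"type":"array","items":{"type":"array"}},"force":{"type":"number"}},"required":["rows"]}

```bash
mkdir -p pics; ls
python3 - <<'E'
from plant import *
import cv2,numpy as np
for n in("scene","top"):
    im,d=get_image(n); np.savez(f"pics/{n}0.npz",im=im,d=d)
    cv2.imwrite(f"pics/{n}0.png",cv2.resize(im[:,:,::-1],(800,600)))
    c=camera_info(n);print(n,c,(d==0).mean())
print(get_obs())
E
```

```text
pics
scene {'vfov': 46.06197005068125, 'cx': 281.70090676098886, 'cy': 203.82125792306454, 'R': array([[-0.76087504,  0.64886164,  0.00690934],
       [ 0.50245759,  0.59586818, -0.62648023],
       [-0.41061605, -0.47320152, -0.77940668]]), 't': array([ 408.36406486, -192.60554509, 1651.76283466])} 0.004056122448979592
top {'vfov': 45.94122360230625, 'cx': 273.5820789239894, 'cy': 216.20448780383404, 'R': array([[ 0.01589244, -0.99984927,  0.00698999],
       [-0.98146931, -0.01693467, -0.1908696 ],
       [ 0.19095921, -0.00382707, -0.98159051]]), 't': array([ -32.0678754 ,  521.23450719, 1526.45521481])} 0.004077380952380952
{'t': 0.1, 'joints': array([ 5.76736342e+01,  1.58754430e+01, -1.59029167e+00,  7.26496562e+01,
        4.52057174e-05,  8.40741645e+01]), 'qvel': array([-0.02750803,  0.00492581,  0.2316763 ,  0.0554751 ,  0.06649241,
       -0.01214542]), 'joint_efforts': array([ 1.70982967e-04, -4.46706748e+01,  2.96128786e+01,  8.45396396e-03,
       -5.83522819e-05, -2.47403612e-06]), 'tool_pos': array([277.57481244, 559.25239113, 255.25220745]), 'orientation': array([-1.79885230e+02, -1.19580296e-02,  1.53599458e+02]), 'force': array([-1.03657466, -0.24041848,  0.24070499]), 'ft_torque': array([ 0.00647033, -0.03057943, -0.03196834]), 'grasp_force': 0.0, 'grip_width': 85.55492325852806}
```

View pics/scene0.png

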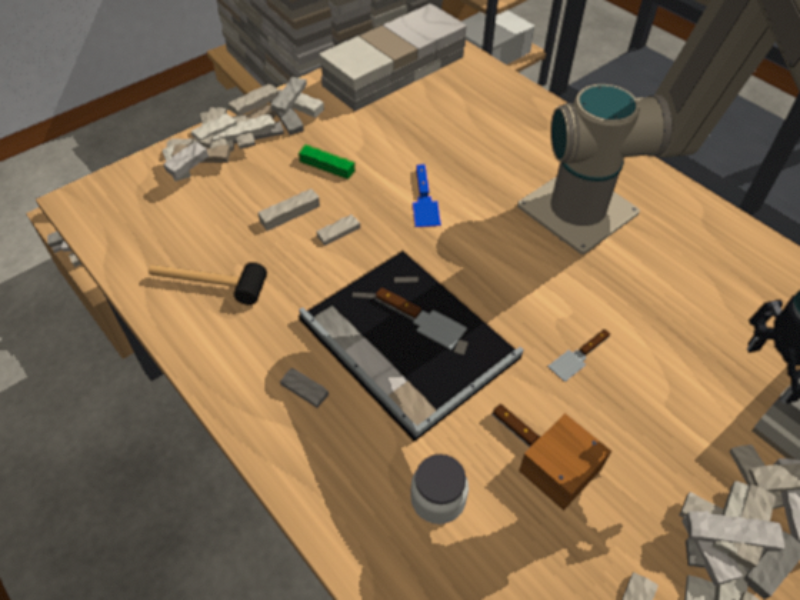

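View pics/top0.png

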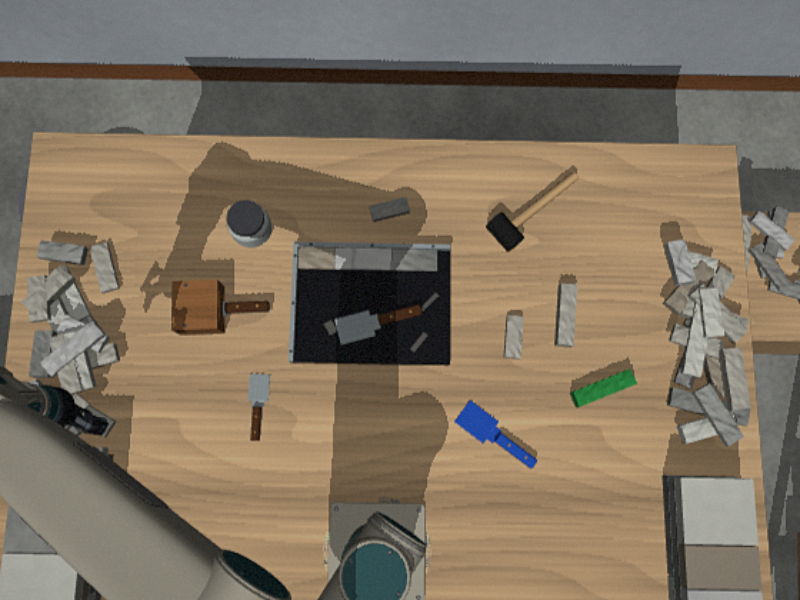

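In the scene view (800x600), the board is at (410,340), its scraper at (425,315), the block at (565,455), the two stone strips at (290,208) and (338,230), and the mallet at (250,283). In the top view the same things are at (372,303), (380,322), (198,306), (567,312), (513,335) and (505,230).

**Scraper candidates (top view):** (380,322) is brown and large, on the board. (258,405) is brown and smaller. (495,435) is blue. The one at (380,322) fits, being not blue and the larger brown one.

**Strip candidates (top view):** (567,312) is grey and long. (513,335) is short. (603,385) is green. The one at (567,312) fits.

```bash
cat > h.py <<'E'
import numpy as np,cv2
from plant import *
def K(n):
    c=camera_info(n);return c,210/np.tan(np.radians(c["vfov"]/2))
def cloud(n,d):
    c,f=K(n);v,u=np.mgrid[:420,:560]
    P=np.stack([(u-c["cx"])/f*d,(v-c["cy"])/f*d,d],-1)
    return (P-c["t"])@c["R"]      # world = R^T (P-t)
def ray(n,uv,z):
    c,f=K(n);uv=np.atleast_2d(np.float64(uv))
    D=np.c_[(uv[:,0]-c["cx"])/f,(uv[:,1]-c["cy"])/f,np.ones(len(uv))]@c["R"]
    o=-c["R"].T@c["t"];return o+D*((z-o[2])/D[:,2])[:,None]
def proj(n,X):
    c,f=K(n);p=np.atleast_2d(X)@c["R"].T+c["t"]
    return np.c_[p[:,0]/p[:,2]*f+c["cx"],p[:,1]/p[:,2]*f+c["cy"]]
def load(n,k=0):
    z=np.load(f"pics/{n}{k}.npz");return z["im"],z["d"]
E
python3 - <<'E'
from h import *
im,d=load("top")
cv2.imwrite("pics/crop.png",cv2.resize(im[150:290,110:420,::-1],None,fx=2.58,fy=2.58,interpolation=cv2.INTER_CUBIC))
for n in("top","scene"):
    im,d=load(n);W=cloud(n,d)
    print(n)
    hsv=cv2.cvtColor(im,cv2.COLOR_RGB2HSV)
    # bench level check and object blobs
    b=W[(hsv[...,1]>60)&(abs(W[...,2])<8)&(d>0)&(W[...,0]>300)&(W[...,0]<900)&(abs(W[...,1])<500)];print("bench z",np.median(b[:,2]),b[:,2].std())
    m=(W[...,2]>12)&(W[...,2]<130)&(d>0)&(W[...,0]>250)&(W[...,0]<1000)&(abs(W[...,1])<550)
    N,L,S,C=cv2.connectedComponentsWithStats(m.astype(np.uint8))
    for i in range(1,N):
        if S[i,4]<60: continue
        P=W[L==i]; r=cv2.minAreaRect(P[:,:2].astype(np.float32))
        print(C[i].round(),S[i,4],"rect",np.round(r[0],1),np.round(r[1],1),round(r[2],1),"z50,95",np.percentile(P[:,2],[50,95]).round(1))
E
```

```text
top
bench z 0.4248565687019952 3.376259844506717
[366. 151.] 771 rect [ 776.2 -359.5] [ 80.5 253.8] 39.8 z50,95 [39.4 54.3]
[272. 146.] 268 rect [767.7 -15.5] [39.4 90.2] 14.9 z50,95 [17.6 23. ]
[173. 156.] 799 rect [713.3 304.5] [90.5 92.8] 82.6 z50,95 [82.4 90. ]
[259. 212.] 9137 rect [540.9  24.4] [359.6 277.3] 90.0 z50,95 [20.4 35.4]
[143. 215.] 1599 rect [522.7 356.9] [112.  207.5] 3.0 z50,95 [70.2 76.7]
[396. 220.] 549 rect [ 520.2 -421.9] [ 42.4 141.5] 84.0 z50,95 [33.1 39. ]
[359. 236.] 332 rect [ 469.4 -301.2] [36.7 96. ] 85.7 z50,95 [19.8 25.7]
[420. 272.] 471 rect [ 354.7 -494.1] [ 36.  133.8] 22.4 z50,95 [33.7 40. ]
[179. 293.] 78 rect [276.1 271.6] [18.2 49.8] 87.9 z50,95 [16.4 20.3]
scene
bench z -0.28882705767768513 2.427310007406492
[229. 112.] 407 rect [ 358.4 -490.6] [ 47.5 133.5] 23.1 z50,95 [30.5 36.8]
[201. 145.] 504 rect [ 522.2 -419.4] [ 47.2 143.9] 86.1 z50,95 [30.8 36.2]
[236. 159.] 275 rect [ 472.2 -300.3] [42.5 96.5] 85.1 z50,95 [18.4 22.7]
[286. 239.] 10376 rect [545.6  24. ] [365.  284.9] 89.9 z50,95 [19.3 34.4]
[156. 195.] 942 rect [ 774.7 -357.5] [ 86. 247.] 37.9 z50,95 [35.9 52.3]
[414. 240.] 93 rect [279.6 273. ] [18.2 59.1] 88.7 z50,95 [15.1 18.1]
[212. 270.] 398 rect [770.5 -14.4] [38.3 91.8] 14.0 z50,95 [16.6 20.5]
[390. 318.] 2698 rect [525.4 357.8] [115.3 204.8] 3.3 z50,95 [70.1 74.5]
[307. 341.] 1557 rect [724.  310.1] [90. 93.] 5.0 z50,95 [82.7 87.4]
```

View pics/crop.png

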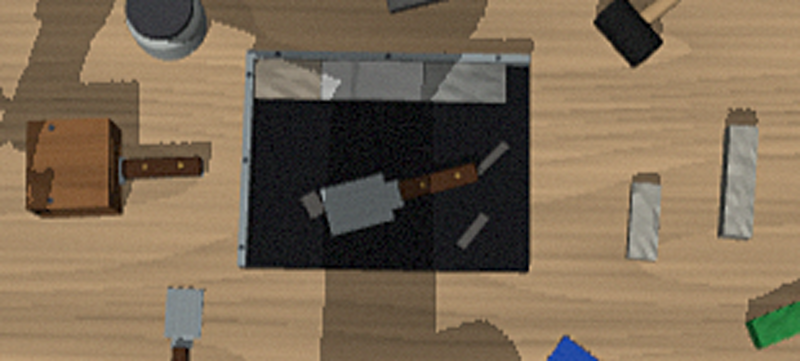

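The crop confirms it: the large brown-handled scraper lies on the board at crop (390,195), and the grey long strip is at (738,180), right of the short one at (645,220). Next I measure poses from both views.

```bash
cat > meas.py <<'E'
from h import *
def pca(P):
    m=P.mean(0);w,v=np.linalg.eigh(np.cov((P-m).T));a=v[:,-1];return a
def rect(P):
    r=cv2.minAreaRect(P.astype(np.float32));return np.round(r[0],1),np.round(r[1],1)
for n in("top","scene"):
    im,d=load(n);W=cloud(n,d);x,y,z=W[...,0],W[...,1],W[...,2]
    hsv=cv2.cvtColor(im,cv2.COLOR_RGB2HSV).astype(int);H,S,V=hsv[...,0],hsv[...,1],hsv[...,2]
    v,u=np.mgrid[:420,:560]
    print("==",n)
    # long strip: top pixels
    m=(z>24)&(z<48)&(x>420)&(x<620)&(y<-370)&(y>-470)&(S<60)
    P=W[m];zt=np.median(P[:,2]);Q=ray(n,np.c_[u[m],v[m]],zt)[:,:2];a=pca(Q);print("strip top z",zt.round(1),"rect",*rect(Q),"ang",np.degrees(np.arctan2(a[1],a[0])).round(2))
    # board: silhouettes
    m=(V<60)&(z>8)&(z<32)&(x>380)&(x<700)&(y>-170)&(y<215);print("board top z",np.median(z[(V<45)&m]))
    Q=ray(n,np.c_[u[m],v[m]],18);c=np.percentile(Q,[.5,99.5],0);print("black ext x,y",c[:,:2].round(1).tolist())
    # handle: brown on board
    m=(H<18)&(S>90)&(z>24)&(z<50)&(x>420)&(x<650)&(y>-150)&(y<180)
    N,L,ST,_=cv2.connectedComponentsWithStats(m.astype(np.uint8));m=L==1+np.argmax(ST[1:,4])
    zt=np.median(z[m]);Q=ray(n,np.c_[u[m],v[m]],zt)[:,:2];a=pca(Q);print("handle z",zt.round(1),m.sum(),"rect",*rect(Q),"ang",np.degrees(np.arctan2(a[1],a[0])).round(2))
    # blade: gray on board off row
    m=(S<70)&(V>75)&(z>12)&(z<32)&(x>440)&(x<600)&(y>-60)&(y<150)
    N,L,ST,_=cv2.connectedComponentsWithStats(m.astype(np.uint8));m=L==1+np.argmax(ST[1:,4])
    Q=ray(n,np.c_[u[m],v[m]],21)[:,:2];print("blade z",np.median(z[m]).round(1),m.sum(),"cen",Q.mean(0).round(1),"rect",*rect(Q))
    # block top
    m=(z>64)&(z<82)&(x>430)&(x<620)&(y>310)&(y<480)&(H<20)&(S>80)
    zt=np.median(z[m]);Q=ray(n,np.c_[u[m],v[m]],zt)[:,:2];r=cv2.minAreaRect(Q.astype(np.float32));print("block top z",zt.round(1),m.sum(),r,"cen",Q.mean(0).round(1))
    # lower handle
    m=(z>12)&(z<45)&(x>480)&(x<570)&(y>225)&(y<345)&(H<18)&(S>100)&(V<150)
    Q=W[m&(z>22)][:,:2];a=pca(Q);print("lowhandle",m.sum(),rect(Q),"ang",np.degrees(np.arctan2(a[1],a[0])).round(2))
    # row near edge: along columns of y
    m=(V>75)&(S<80)&(z>14)&(x>590)&(x<700)&(y>-130)&(y<190)
    Q=ray(n,np.c_[u[m],v[m]],29);ed=[]
    for yy in range(-110,180,6):
        q=Q[abs(Q[:,1]-yy)<4]
        if len(q)>4: ed.append([yy,q[:,0].min()])
    ed=np.array(ed);p=np.polyfit(*ed.T,1);print("row near edge x(y=0)",p[1].round(1),"slope",p[0].round(4),"z",np.median(z[m]))
    m=(V>75)&(S<80)&(z>20)&(y>170)&(y<230)&(x>380)&(x<690)
    Q=ray(n,np.c_[u[m],v[m]],34);ed=[]
    for xx in range(420,590,6):
        q=Q[(abs(Q[:,0]-xx)<4)]
        if len(q)>1: ed.append([xx,q[:,1].min(),q[:,1].max()])
    ed=np.array(ed);p=np.polyfit(ed[:,0],ed[:,1],1);p2=np.polyfit(ed[:,0],ed[:,2],1);print("stop y inner,outer at x=540",np.polyval(p,540).round(1),np.polyval(p2,540).round(1),p[0].round(4),"z",np.percentile(z[m],[50,90]))
E
python3 meas.py
```

```text
== top
strip top z 33.7 rect [ 519.7 -419.2] [ 37.6 141.6] ang 174.64
board top z 18.48966678368986
black ext x,y [[404.3, -154.9], [658.5, 192.9]]
handle z 38.2 214 rect [512.2 -43.1] [24.8 97.5] ang 105.78
blade z 21.3 529 cen [485.1  59.6] rect [482.9  63.3] [ 59.4 118.2]
block top z 72.1 1117 ((519.371826171875, 407.97723388671875), (111.71692657470703, 100.65608978271484), 4.042267799377441) cen [518.9 408. ]
lowhandle 195 (array([525.7, 299.1]), array([25. , 89.3])) ang 93.91
row near edge x(y=0) 618.5 slope 0.0033 z 29.276232722742733
stop y inner,outer at x=540 194.4 202.2 0.0073 z [32.83252761 37.76622298]
== scene
strip top z 31.9 rect [ 527.3 -411.3] [ 44.  138.9] ang 174.94
board top z 17.697751614885213
black ext x,y [[409.7, -148.6], [687.4, 206.1]]
handle z 36.3 267 rect [517.7 -39.4] [ 29.4 100.8] ang 105.53
blade z 20.4 582 cen [487.8  61.7] rect [485.4  64.1] [ 60.5 120.7]
block top z 71.5 1816 ((524.4033203125, 410.2326354980469), (115.2112808227539, 100.54624938964844), 3.7521286010742188) cen [524.6 410.9]
lowhandle 301 (array([529.5, 300.7]), array([25.6, 88.6])) ang 93.82
row near edge x(y=0) 620.9 slope -0.0059 z 28.697807658521402
stop y inner,outer at x=540 194.2 207.8 -0.0034 z [31.94694032 36.11825132]
```

Request:
{"fn": "play_rows", "kwargs": {"rows": [[[0,0,0],0.14,0.4],[[0,0,0],0.14,0.4],[[0,0,0],0.14,0.4],[[0,0,0],0.14,0.4],[[0,0,0],0.14,0.4],[[0,0,0],0.138,0.4],[[-0.0445,0.0047,0.0075],0,0.4],[[-0.0445,0.0047,0.0075],0,0.4],[[-0.0445,0.0047,0.0075],0,0.4],[[-0.0445,0.0047,0.0075],0,0.4],[[-0.0445,0.0047,0.0075],0,0.4],[[-0.0445,0.0047,0.0075],0,0.4],[[-0.0445,0.0047,0.0075],0,0.4],[[-0.0445,0.0047,0.0075],0,0.4],[[-0.0445,0.0047,0.0075],0,0.4],[[-0.0445,0.0047,0.0075],0,0.4],[[-0.0445,0.0047,0.0075],0,0.4],[[-0.0445,0.0047,0.0075],0,0.4],[[-0.0445,0.0047,0.0075],0,0.4],[[-0.0445,0.0047,0.0075],0,0.4]], "force": 60}}

```text
t: 2.1
tool_pos: [508.7, -24.4, 150.7]
orientation: [-180.0, -0.0, 105.6]
force: [0.4, 0.4, 0.7]
grip_width: 51.2
grasp_force: 0.0
```

Request:
{"fn": "play_rows", "kwargs": {"rows": [[[0,0,0.025],0,0.4],[[0,0,0.025],0,0.4],[[0,0,0.02],0,0.4],[[0,0,0.014],0,0.4],[[0,0,0.01],0,0.4],[[0,0,0.006],0,0.4],[[0,0,0.004],0,0.4],[[0,0,0],0,1],[[0,0,0],0,1],[[0,0,0],0,1],[[0,0,0],0,1],[[0,0,0],0,1],[[0,0,0],0,1],[[0,0,0],0,1]], "force": 60}}

```text
t: 3.5
tool_pos: [509.4, -22.7, 48.1]
orientation: [179.9, 0.0, 105.6]
force: [-0.8, -0.5, 5.4]
grip_width: 22.1
grasp_force: 61.4
```

Request:
{"fn": "play_rows", "kwargs": {"rows": [[[0,0,-0.005],0,1],[[0,0,-0.01],0,1],[[0,0,-0.015],0,1],[[0,0,-0.015],0,1],[[0,0,0],0.05,1],[[0,0,0],0.05,1],[[0,0,0],0.05,1],[[0,0,0],0.054,1],[[0.0225,0.004,0],0,1],[[0.0225,0.004,0],0,1],[[0.0225,0.004,0],0,1],[[0.0225,0.004,0],0,1],[[0.0225,0.004,0],0,1],[[0.0225,0.004,0],0,1],[[0.0225,0.004,0],0,1],[[0.0225,0.004,0],0,1],[[0.0225,0.004,0],0,1],[[0.0225,0.004,0],0,1],[[0,0,0],0,1],[[0,0,0],0,1]]}}

```text
t: 5.5
tool_pos: [532.8, 204.7, 92.3]
orientation: [-180.0, 0.0, 94.0]
force: [-0.9, -0.7, -1.7]
grip_width: 22.7
grasp_force: 60.4
```

Run:
```python
from h import *
for n in("scene","top"):
    im,d=get_image(n); np.savez(f"pics/{n}1.npz",im=im,d=d)
a,b=[load(n,1)[0] for n in("scene","top")]
c1=cv2.resize(a[240:370,310:450,::-1],(480,446),interpolation=cv2.INTER_CUBIC)
c2=cv2.resize(b[160:270,100:220,::-1],(320,293),interpolation=cv2.INTER_CUBIC)
o=np.zeros((446,800,3),np.uint8);o[:,:480]=c1;o[:293,480:]=c2
cv2.imwrite("pics/c1.png",o)
s=get_obs();print(s["tool_pos"],s["force"],s["orientation"])
```

```text
[532.75105531 203.92491844  92.15923908] [ 0.3873204   0.06902499 -2.16613877] [-1.79942548e+02  3.54376822e-02  9.38726081e+01]
```

View pics/c1.png

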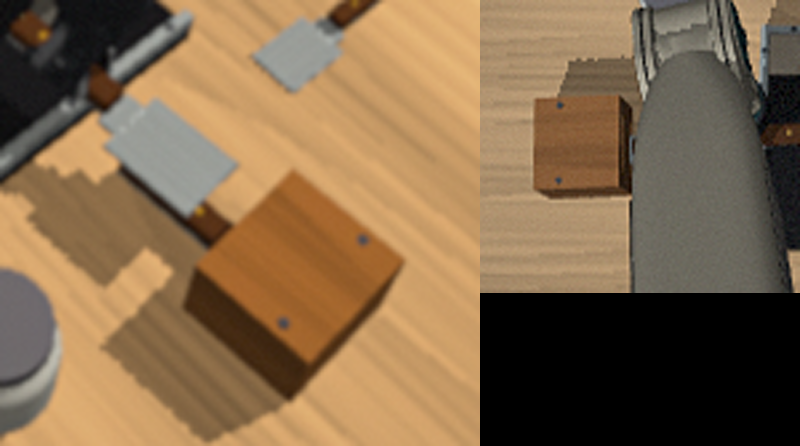

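The scene crop shows the blade at (170,160) held level in front of the block at (295,270), with the lower handle visible beneath it. The arm hides it in the top view. I'll compare blade and block in the scene view.

```bash
cat > m2.py <<'E'
from h import *
import sys
n="scene";im,d=load(n,int(sys.argv[1]));W=cloud(n,d);x,y,z=W[...,0],W[...,1],W[...,2]
hsv=cv2.cvtColor(im,cv2.COLOR_RGB2HSV).astype(int);H,S,V=hsv[...,0],hsv[...,1],hsv[...,2];v,u=np.mgrid[:420,:560]
m=(S<70)&(V>90)&(z>45)&(z<95)&(x>480)&(x<590)&(y>225)&(y<370)
P=W[m];zb=np.median(P[:,2]);A=np.c_[P[:,:2]-P[:,:2].mean(0),np.ones(len(P))];k=np.linalg.lstsq(A,P[:,2],rcond=None)[0]
print("blade top z",zb.round(1),m.sum(),"tilt dz/dx,dz/dy",k[:2].round(4))
Q=ray(n,np.c_[u[m],v[m]],zb)[:,:2]
b=np.array([-.068,.998]);c=np.array([.998,.068])
s=Q@b;t=Q@c;print("along tip",s.max().round(1))
ax=[]
for s0 in np.arange(s.max()-55,s.max()-3,6):
    q=t[abs(s-s0)<4];ax.append([s0,q.min(),q.max()])
ax=np.array(ax);print("blade mid",ax[:,1:].mean().round(1),"width",(ax[:,2]-ax[:,1]).mean().round(1),"slope L,R",np.polyfit(ax[:,0],ax[:,1],1)[0].round(3),np.polyfit(ax[:,0],ax[:,2],1)[0].round(3))
# block top
m=(z>66)&(z<82)&(x>430)&(x<620)&(y>335)&(y<480)&(H<20)&(S>80)
P=W[m]; nz=P[:,2]
zt=np.median(nz)
m&=abs(z-zt)<6
bright=V[m];Q=ray(n,np.c_[u[m],v[m]],zt)[:,:2];s=Q@b;t=Q@c
ex=[]
for s0 in np.arange(np.percentile(s,1)+10,np.percentile(s,99)-15,6):
    q=t[abs(s-s0)<4];ex.append([s0,q.min(),q.max()])
ex=np.array(ex);print("block top z",zt.round(1),"t near,far",ex[:,1:].mean(0).round(1),"mid",ex[:,1:].mean().round(1),"slopes",np.polyfit(ex[:,0],ex[:,1],1)[0].round(3),np.polyfit(ex[:,0],ex[:,2],1)[0].round(3))
ey=[]
for t0 in np.arange(np.percentile(t,1)+15,np.percentile(t,99)-15,6):
    q=s[abs(t-t0)<4];ey.append([q.min(),q.max()])
print("front,back s",np.mean(ey,0).round(1))
E
python3 m2.py 1
```

```text
blade top z 64.5 747 tilt dz/dx,dz/dy [-0.0006 -0.0017]
along tip 292.8
blade mid 546.0 width 59.6 slope L,R -0.012 -0.0
block top z 71.5 t near,far [494.2 605.9] mid 550.1 slopes 0.015 0.005
front,back s [323.5 423.1]
```

Request:
{"fn": "play_rows", "kwargs": {"rows": [[[0,0.0025,0.004],0.01,1],[[0,0,0.004],0,1],[[0,0,0.004],0,1],[[0,0,0],0,1],[[0.006,0,0],0,1],[[0.006,0,0],0,1],[[0.006,0,0],0,1],[[0.006,0,0],0,1],[[0.004,0,0],0,1],[[0.004,0,0],0,1],[[0.004,0,0],0,1],[[0.004,0,0],0,1],[[0,0,0],0,1]]}}

```text
t: 6.9
tool_pos: [533.5, 245.1, 80.3]
orientation: [180.0, -0.0, 93.3]
force: [0.2, 1.1, -1.3]
grip_width: 22.3
grasp_force: 60.4
```

Request:
{"fn": "play_rows", "kwargs": {"rows": [[[0.006,0,0],0,1],[[0.006,0,0],0,1],[[0.006,0,0],0,1],[[0.006,0,0],0,1],[[0.006,0,0],0,1],[[0.006,0,0],0,1],[[0.006,0,0],0,1],[[0.006,0,0],0,1],[[0.006,0,0],0,1],[[0.006,0,0],0,1],[[0.006,0,0],0,1],[[0.002,0,0],0,1],[[0.002,0,0],0,1],[[0,0,0],0,1]]}}

```text
t: 8.3
tool_pos: [529.4, 314.7, 80.3]
orientation: [-180.0, 0.0, 93.3]
force: [-0.8, 0.9, -2.8]
grip_width: 22.2
grasp_force: 60.4
```

Request:
{"fn": "play_rows", "kwargs": {"rows": [[[0.002,0,0],0,1],[[0.002,0,0],0,1],[[0.002,0,0],0,1],[[0.002,0,0],0,1],[[0,0,0],0,1]]}}

```text
t: 8.8
tool_pos: [529.0, 322.8, 80.4]
orientation: [180.0, -0.0, 93.3]
force: [-0.2, 0.4, -2.6]
grip_width: 22.3
grasp_force: 60.4
```

Request:
{"fn": "play_rows", "kwargs": {"rows": [[[0.001,0,0],0,1],[[0.001,0,0],0,1],[[0,0,0],0,1]]}}

```text
t: 9.1
tool_pos: [528.8, 324.7, 80.3]
orientation: [180.0, -0.0, 93.3]
force: [-0.5, 0.0, -2.5]
grip_width: 22.5
grasp_force: 60.4
```

Request:
{"fn": "play_rows", "kwargs": {"rows": [[[0.001,0,0],0,1],[[0.001,0,0],0,1],[[0,0,0],0,1]]}}

```text
t: 9.4
tool_pos: [528.7, 325.2, 80.2]
orientation: [-180.0, 0.2, 93.3]
force: [1.5, -4.6, -0.6]
grip_width: 22.3
grasp_force: 60.6
```

Request:
{"fn": "play_rows", "kwargs": {"rows": [[[0.001,0,0],0,1],[[0.001,0,0],0,1],[[0,0,0],0,1]]}}

```text
t: 9.7
tool_pos: [528.7, 325.3, 80.2]
orientation: [-180.0, 0.4, 93.2]
force: [0.1, -9.7, 0.8]
grip_width: 22.5
grasp_force: 60.7
```

Request:
{"fn": "play_rows", "kwargs": {"rows": [[[-0.002,0,0.001],0,1],[[-0.001,0,0.001],0,1],[[0,0,0],0,1]]}}

```text
t: 10.0
tool_pos: [528.8, 325.1, 78.1]
orientation: [-180.0, 0.0, 93.3]
force: [0.9, -3.3, -0.8]
grip_width: 22.3
grasp_force: 60.5
```

Request:
{"fn": "play_rows", "kwargs": {"rows": [[[0,0,0],0,0.4],[[0,0,0],0,0.4],[[0,0,0],0,0.4],[[0,0,0],0,0.4],[[0,0,0],0,0.4],[[0,0,-0.01],0,0.4],[[0,0,-0.02],0,0.4],[[0,0,-0.03],0,0.4],[[0,0,-0.04],0,0.4],[[0,0,-0.03],0,0.4]]}}

```text
t: 11.0
tool_pos: [529.4, 325.9, 211.5]
orientation: [179.9, -0.1, 93.3]
force: [0.4, -0.5, 1.3]
grip_width: 51.4
grasp_force: 0.0
```

Request:
{"fn": "play_rows", "kwargs": {"rows": [[[-0.0437,-0.003,0],0,0.2],[[-0.0437,-0.003,0],0,0.2],[[-0.0437,-0.003,0],0,0.2],[[-0.0437,-0.003,0],0,0.2],[[-0.0437,-0.003,0],0,0.2],[[-0.0437,-0.003,0],0,0.2],[[-0.0437,-0.003,0],0,0.2],[[-0.0437,-0.003,0],0,0.2],[[-0.0437,-0.003,0],0,0.2],[[-0.0437,-0.003,0],0,0.2],[[-0.0437,-0.003,0],0,0.2],[[-0.0437,-0.003,0],0,0.2],[[-0.0437,-0.003,0],0,0.2],[[-0.0437,-0.003,0],0,0.2],[[-0.0437,-0.003,0],0,0.2],[[-0.0437,-0.003,0],0,0.2],[[-0.0437,-0.003,0],0,0.2]]}}

```text
t: 12.7
tool_pos: [520.8, -420.9, 209.3]
orientation: [179.9, 0.0, 93.3]
force: [0.4, 0.1, 0.2]
grip_width: 68.2
grasp_force: 0.0
```

Request:
{"fn": "play_rows", "kwargs": {"rows": [[[0,0,0],-0.14,0.2],[[0,0,0],-0.14,0.2],[[0,0,0],-0.14,0.2],[[0,0,0],-0.14,0.2],[[0,0,0],-0.14,0.2],[[0,0,0],-0.14,0.2],[[0,0,0],-0.14,0.2],[[0,0,0],-0.14,0.2],[[0,0,0],-0.14,0.2],[[0,0,0],-0.14,0.2],[[0,0,0],-0.022,0.2],[[0,0,0],0,0.2]]}}

```text
t: 13.9
tool_pos: [521.0, -419.1, 208.9]
orientation: [-180.0, 0.0, 174.7]
force: [-1.1, -0.3, -0.6]
grip_width: 68.2
grasp_force: 0.0
```

```bash
python3 - <<'E'
from h import *
for n in("scene","top"):
    im,d=get_image(n); np.savez(f"pics/{n}2.npz",im=im,d=d)
a,b=[load(n,2)[0] for n in("scene","top")]
c1=cv2.resize(a[240:370,310:450,::-1],(400,371),interpolation=cv2.INTER_CUBIC)
c2=cv2.resize(b[160:290,100:240,::-1],(400,371),interpolation=cv2.INTER_CUBIC)
cv2.imwrite("pics/c2.png",np.hstack([c1,c2]))
s=get_obs();print(s["tool_pos"],s["force"],s["orientation"],s["grip_width"])
E
cv=1; sed -i 's/load(n)/load(n,int(__import__("sys").argv[1]) if len(__import__("sys").argv)>1 else 0)/' meas.py
python3 - <<'E'
import sys;sys.path.insert(0,'.')
from h import *
im,d=np.load('pics/top2.npz').values();n="top";W=cloud(n,d);z=W[...,2];x=W[...,0];y=W[...,1]
hsv=cv2.cvtColor(im,cv2.COLOR_RGB2HSV).astype(int);v,u=np.mgrid[:420,:560]
m=(hsv[...,0]<18)&(hsv[...,1]>90)&(hsv[...,2]<150)&(z>57)&(z<74)&(x>490)&(x<560)&(y>230)&(y<356)
Q=ray(n,np.c_[u[m],v[m]],66)[:,:2];print("handle in block",m.sum(),np.median(z[m]),cv2.minAreaRect(Q.astype(np.float32)))
E
```

```text
[ 520.95126572 -419.09470138  208.63754636] [-0.59648768 -0.81212985  0.09881455] [-1.79990093e+02  1.49499785e-02  1.74685528e+02] 68.14928957808726
handle in block 225 66.44829027684372 ((526.1859130859375, 303.0758056640625), (25.601032257080078, 94.44402313232422), 3.5223309993743896)
```

View pics/c2.png

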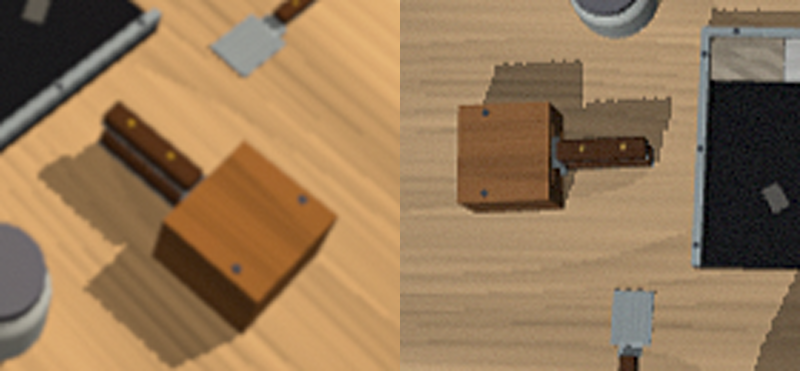

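The crops show the scraper seated in the upper kerf, handle above the lower one, with its axis in line with the block. Next I grasp the long strip.

Request:
{"fn": "play_rows", "kwargs": {"rows": [[[0,0,0.03],0,0.2],[[0,0,0.03],0,0.2],[[0,0,0.03],0,0.2],[[0,0,0.03],0,0.2],[[0,0,0.02],0,0.2],[[0,0,0.012],0,0.2],[[0,0,0.008],0,0.2],[[0,0,0.003],0,0.2],[[0,0,0],0,0.2],[[0,0,0],0,1],[[0,0,0],0,1],[[0,0,0],0,1],[[0,0,0],0,1],[[0,0,0],0,1],[[0,0,0],0,1]], "force": 80}}

```text
t: 15.5
tool_pos: [521.7, -419.6, 46.9]
orientation: [-179.9, 0.1, 174.8]
force: [-0.8, 0.7, 6.3]
grip_width: 33.5
grasp_force: 81.8
```

Request:
{"fn": "play_rows", "kwargs": {"rows": [[[0,0,-0.01],0,1],[[0,0,-0.02],0,1],[[0,0,-0.03],0,1],[[0,0,-0.03],0,1],[[0,0,-0.03],0,1],[[0,0,0],0.1,1],[[0,0,0],0.1,1],[[0,0,0],0.1,1],[[0,0,0],0.1,1],[[0,0,0],0.1,1],[[0,0,0],0.1,1],[[0,0,0],0.1,1],[[0,0,0],0.1,1],[[0,0,0],0.1,1],[[0,0,0],0.1,1],[[0,0,0],0.12,1],[[0,0,0],0.12,1],[[0,0,0],0.12,1],[[0,0,0],0.12,1],[[0,0,0],0,1]]}}

```text
t: 17.5
tool_pos: [520.1, -418.3, 164.2]
orientation: [-179.9, -0.1, 90.0]
force: [-0.5, 0.9, -4.0]
grip_width: 33.6
grasp_force: 80.7
```

Request:
{"fn": "play_rows", "kwargs": {"rows": [[[0.015,0.002,0],0,1],[[0.03,0.004,0],0,1],[[0.036,0.004,0],0,1],[[0.036,0.005,0],0,1],[[0.036,0.005,0],0,1],[[0.036,0.005,0],0,1],[[0.036,0.005,0],0,1],[[0.036,0.005,0],0,1],[[0.036,0.005,0],0,1],[[0.036,0.005,0],0,1],[[0.036,0.005,0],0,1],[[0.036,0.005,0],0,1],[[0.036,0.005,0],0,1],[[0.036,0.005,0],0,1],[[0.03,0,0],0,1],[[0.015,0,0],0,1],[[0.009,0,0],0,1],[[0,0,0],0,1],[[0,0,0],0,1]]}}

```text
t: 19.4
tool_pos: [585.7, 111.2, 165.2]
orientation: [-180.0, 0.0, 90.0]
force: [0.1, -0.2, -4.4]
grip_width: 33.4
grasp_force: 80.6
```

Run:
```python
from h import *
n="scene";im,d=get_image(n); np.savez(f"pics/{n}3.npz",im=im,d=d)
cv2.imwrite("pics/c3.png",cv2.resize(im[150:320,190:390,::-1],(700,595),interpolation=cv2.INTER_CUBIC))
s=get_obs();print(s["tool_pos"],s["force"],s["orientation"],s["grip_width"])
```

```text
[585.83786749 110.92042687 165.28219237] [-0.02613109 -0.21015695 -4.16132641] [-1.79990434e+02  3.95737887e-02  8.99507049e+01] 34.00157748023762
```

View pics/c3.png

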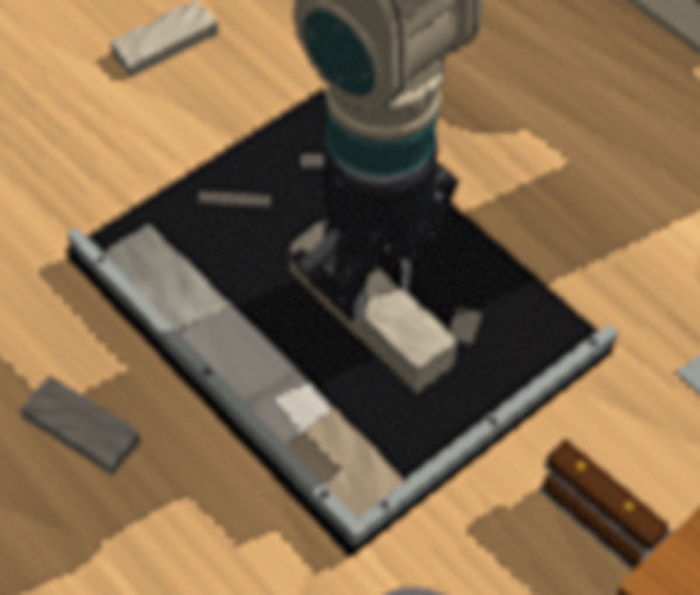

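The strip is level and centred in the jaws, parallel to the row, at crop (410,340). The corner is free, so I lower it.

Request:
{"fn": "play_rows", "kwargs": {"rows": [[[0,0,0.015],0,1],[[0,0,0.02],0,1],[[0,0,0.02],0,1],[[0,0,0.018],0,1],[[0,0,0.012],0,1],[[0,0,0.007],0,1],[[0,0,0.004],0,1],[[0,0,0.001],0,1],[[0,0,0.001],0,1],[[0,0,0],0,1]]}}

```text
t: 20.45
tool_pos: [586.6, 112.0, 68.1]
orientation: [179.9, -0.0, 90.0]
force: [0.2, 0.8, -4.8]
grip_width: 33.8
grasp_force: 80.6
```

Request:
{"fn": "play_rows", "kwargs": {"rows": [[[0,0,0.001],0,1],[[0,0,0],0,1],[[0,0,0],0,1]]}}

```text
t: 20.75
tool_pos: [586.0, 112.0, 66.5]
orientation: [180.0, 0.0, 90.0]
force: [-0.1, -0.1, -5.0]
grip_width: 33.8
grasp_force: 80.6
```

Request:
{"fn": "play_rows", "kwargs": {"rows": [[[0,0,0.001],0,1],[[0,0,0],0,1],[[0,0,0],0,1]]}}

```text
t: 21.05
tool_pos: [585.9, 111.9, 65.2]
orientation: [-180.0, 0.0, 90.0]
force: [-1.0, -0.0, -4.0]
grip_width: 34.0
grasp_force: 80.6
```

Request:
{"fn": "play_rows", "kwargs": {"rows": [[[0,0,0.001],0,1],[[0,0,0],0,1],[[0,0,0],0,1]]}}

```text
t: 21.35
tool_pos: [586.1, 112.0, 64.9]
orientation: [180.0, -0.0, 90.0]
force: [-1.5, -0.0, 1.4]
grip_width: 34.0
grasp_force: 81.4
```

Request:
{"fn": "play_rows", "kwargs": {"rows": [[[0.003,0.003,0],0,1],[[0.003,0.003,0],0,1],[[0.002,0.003,0],0,1],[[0.001,0.002,0],0,1],[[0,0.001,0],0,1],[[0,0,0],0,1]]}}

```text
t: 21.95
tool_pos: [598.3, 121.3, 64.9]
orientation: [180.0, -0.0, 90.0]
force: [-2.9, -1.6, 6.6]
grip_width: 33.7
grasp_force: 81.9
```

Request:
{"fn": "play_rows", "kwargs": {"rows": [[[0,0.001,0],0,1],[[0,0.001,0],0,1],[[0,0,0],0,1]]}}

```text
t: 22.25
tool_pos: [600.1, 121.6, 64.9]
orientation: [-180.0, -0.1, 90.0]
force: [-3.7, -1.0, 6.6]
grip_width: 33.7
grasp_force: 81.9
```

Request:
{"fn": "play_rows", "kwargs": {"rows": [[[0,0.001,-0.0004],0,1],[[0,0,0],0,1],[[0,0,0],0,1]]}}

```text
t: 22.55
tool_pos: [601.1, 121.6, 64.9]
orientation: [180.0, -0.1, 90.0]
force: [-2.4, 1.3, 5.3]
grip_width: 33.8
grasp_force: 81.8
```

Request:
{"fn": "play_rows", "kwargs": {"rows": [[[0,0.001,0],0,1],[[0,0,0],0,1],[[0,0,0],0,1]]}}

```text
t: 22.85
tool_pos: [602.0, 121.4, 64.9]
orientation: [180.0, -0.1, 90.0]
force: [-3.2, 1.2, 4.5]
grip_width: 33.7
grasp_force: 81.8
```

Request:
{"fn": "play_rows", "kwargs": {"rows": [[[0,0.001,0],0,1],[[0,0,0],0,1],[[0,0,0],0,1]]}}

```text
t: 23.15
tool_pos: [602.6, 121.4, 64.9]
orientation: [-180.0, -0.1, 90.0]
force: [-4.2, 1.2, 6.8]
grip_width: 33.6
grasp_force: 81.9
```

Request:
{"fn": "play_rows", "kwargs": {"rows": [[[0,0.001,0],0,1],[[0,0,0],0,1],[[0,0,0],0,1]]}}

```text
t: 23.45
tool_pos: [602.7, 121.4, 64.9]
orientation: [-179.9, -0.1, 90.0]
force: [-6.3, 0.4, 7.0]
grip_width: 33.8
grasp_force: 82.2
```

Request:
{"fn": "play_rows", "kwargs": {"rows": [[[0.001,0,0],0,1],[[0.001,0,0],0,1],[[0,0,0],0,1],[[0,0,0],0,1]]}}

```text
t: 23.85
tool_pos: [602.7, 121.5, 64.9]
orientation: [-179.9, 0.2, 90.0]
force: [-5.2, -4.9, 8.3]
grip_width: 33.7
grasp_force: 82.2
```

Request:
{"fn": "play_rows", "kwargs": {"rows": [[[0.001,0,0],0,1],[[0,0,0],0,1],[[0,0,0],0,1]]}}

```text
t: 24.15
tool_pos: [602.7, 121.7, 64.9]
orientation: [-179.9, 0.3, 89.9]
force: [-6.3, -6.5, 8.2]
grip_width: 33.7
grasp_force: 82.2
```

Request:
{"fn": "play_rows", "kwargs": {"rows": [[[0.001,0,-0.0008],0,1],[[0,0,0],0,1],[[0,0,0],0,1]]}}

```text
t: 24.45
tool_pos: [602.7, 123.6, 65.0]
orientation: [-179.9, 0.2, 90.0]
force: [-4.6, -3.8, 3.9]
grip_width: 34.2
grasp_force: 81.7
```

Request:
{"fn": "play_rows", "kwargs": {"rows": [[[0.001,0,0],0,1],[[0,0,0],0,1],[[0,0,0],0,1]]}}

```text
t: 24.75
tool_pos: [602.7, 124.3, 64.9]
orientation: [-179.9, 0.2, 89.9]
force: [-4.3, -5.1, 3.9]
grip_width: 33.3
grasp_force: 81.7
```

Request:
{"fn": "play_rows", "kwargs": {"rows": [[[0.001,0.001,0],0,1],[[0,0,0],0,1],[[0,0,0],0,1]]}}

```text
t: 25.05
tool_pos: [602.8, 124.6, 65.0]
orientation: [-179.7, 0.3, 89.9]
force: [-7.0, -6.7, 6.1]
grip_width: 33.9
grasp_force: 82.0
```

Request:
{"fn": "play_rows", "kwargs": {"rows": [[[0.001,0.001,-0.0003],0,1],[[0,0,0],0,1],[[0,0,0],0,1]]}}

```text
t: 25.35
tool_pos: [602.9, 125.4, 65.0]
orientation: [-179.6, 0.4, 89.9]
force: [-6.8, -7.4, 7.4]
grip_width: 33.9
grasp_force: 82.1
```

Request:
{"fn": "play_rows", "kwargs": {"rows": [[[0.001,0.001,-0.0003],0,1],[[0,0,0],0,1],[[0,0,0],0,1]]}}

```text
t: 25.65
tool_pos: [603.0, 126.1, 65.0]
orientation: [-179.5, 0.4, 89.9]
force: [-8.8, -7.4, 7.9]
grip_width: 33.8
grasp_force: 82.1
```

Request:
{"fn": "play_rows", "kwargs": {"rows": [[[0.001,0.001,-0.0003],0,1],[[0,0,0],0,1],[[0,0,0],0,1]]}}

```text
t: 25.95
tool_pos: [603.0, 126.7, 65.0]
orientation: [-179.4, 0.4, 89.9]
force: [-10.1, -9.6, 8.8]
grip_width: 34.0
grasp_force: 82.2
```

Request:
{"fn": "play_rows", "kwargs": {"rows": [[[0.001,0,-0.0003],0,1],[[0,0,0],0,1],[[0,0,0],0,1]]}}

```text
t: 26.25
tool_pos: [603.0, 126.8, 65.0]
orientation: [-179.4, 0.6, 89.9]
force: [-10.3, -11.2, 6.9]
grip_width: 33.8
grasp_force: 81.9
```

Request:
{"fn": "play_rows", "kwargs": {"rows": [[[0.001,0,0],0,1],[[0,0,0],0,1],[[0,0,0],0,1]]}}

```text
t: 26.55
tool_pos: [603.1, 126.8, 65.0]
orientation: [-179.4, 0.7, 89.9]
force: [-10.1, -13.9, 7.7]
grip_width: 33.5
grasp_force: 82.0
```

Request:
{"fn": "play_rows", "kwargs": {"rows": [[[0.001,0,0],0,1],[[0,0,0],0,1],[[0,0,0],0,1]]}}

```text
t: 26.85
tool_pos: [603.0, 126.9, 65.0]
orientation: [-179.4, 0.8, 89.9]
force: [-10.1, -15.7, 7.6]
grip_width: 33.7
grasp_force: 82.1
```

Request:
{"fn": "play_rows", "kwargs": {"rows": [[[0.001,0.001,0],0,1],[[0,0.001,0],0,1],[[0.001,0,0],0,1],[[0,0,0],0,1],[[0,0,0],0,1]]}}

```text
t: 27.35
tool_pos: [603.2, 127.0, 65.1]
orientation: [-179.2, 1.1, 89.8]
force: [-14.6, -21.3, 12.4]
grip_width: 33.7
grasp_force: 82.6
```

Request:
{"fn": "play_rows", "kwargs": {"rows": [[[0,0.001,0],0,1],[[0,0,0],0,1],[[0,0,0],0,1],[[0,0,0],0,1],[[0,0,0],0,1]]}}

```text
t: 27.85
tool_pos: [603.3, 127.0, 65.1]
orientation: [-179.1, 1.1, 89.8]
force: [-16.0, -20.3, 14.1]
grip_width: 33.9
grasp_force: 82.8
```

Run:
```python
from h import *
for n in("scene","top"):
    im,d=get_image(n); np.savez(f"pics/{n}4.npz",im=im,d=d)
a,b=[load(n,4)[0] for n in("scene","top")]
c1=cv2.resize(a[190:320,230:370,::-1],(400,371),interpolation=cv2.INTER_CUBIC)
c2=cv2.resize(b[150:280,185:325,::-1],(400,371),interpolation=cv2.INTER_CUBIC)
cv2.imwrite("pics/c4.png",np.hstack([c1,c2]))
s=get_obs();print({k:np.round(s[k],2) for k in("tool_pos","force","orientation","grip_width","t")})
```

```text
{'tool_pos': array([603.28, 127.06,  65.06]), 'force': array([-16.67, -20.94,  13.8 ]), 'orientation': array([-179.1 ,    1.06,   89.82]), 'grip_width': np.float64(33.64), 't': np.float64(27.95)}
```

View pics/c4.png

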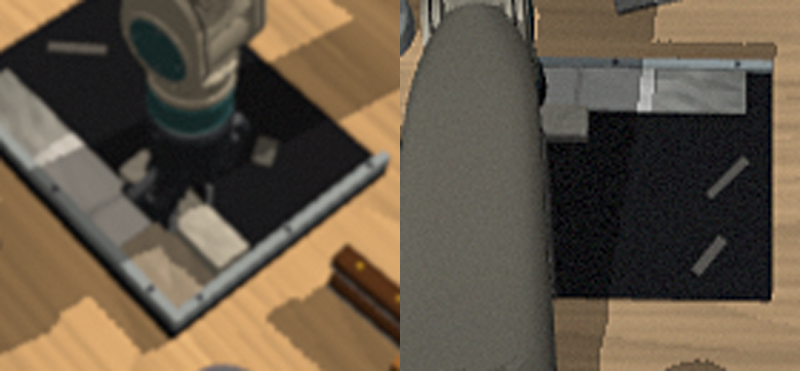

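The strip sits in the corner, its end at the stop at left crop (235,255) and its side along the row. Before handing in I'll check its flatness and end gap from depth.

Run:
```python
from h import *
for n in("scene","top"):
    im,d=load(n,4);W=cloud(n,d);x,y,z=W[...,0],W[...,1],W[...,2]
    hsv=cv2.cvtColor(im,cv2.COLOR_RGB2HSV).astype(int)
    for lab,lo,hi in(("stop end",145,188),("other end",60,90)):
        m=(z>44)&(z<62)&(x>584)&(x<622)&(y>lo)&(y<hi)&(hsv[...,2]>90)
        if m.sum()>10: print(n,lab,m.sum(),"z",np.median(z[m]).round(1),"x",np.percentile(x[m],[3,97]).round(1),"y",np.percentile(y[m],[3,97]).round(1))
s=get_obs();print(s["force"].round(1),s["ft_torque"].round(2))
```

```text
scene stop end 202 z 50.5 x [585.6 620.6] y [146.4 187.1]
scene other end 44 z 50.4 x [593.4 621.1] y [60.  73.9]
top other end 92 z 50.8 x [585.4 616.2] y [60.1 89. ]
[-16.7 -20.9  13.8] [-4.14  3.37  0.21]
```

Request:
{"fn": "play_rows", "kwargs": {"rows": [[[0,0,0],0,1],[[0,0,0],0,1],[[0,0,0],0,1],[[0,0,0],0,1],[[0,0,0],0,1],[[0,0,0],0,1],[[0,0,0],0,1],[[0,0,0],0,1]]}}

```text
t: 28.75
tool_pos: [603.3, 127.0, 65.1]
orientation: [-179.1, 1.1, 89.8]
force: [-16.5, -20.8, 14.5]
grip_width: 33.5
grasp_force: 82.8
```

```bash
python3 -c "
from plant import *
print(get_obs()['force']);print(sign_off())"
```

```text
[-16.47972764 -20.83754879  14.51117555]
the job is handed in; nothing more can be done
None
```

I handed the job in at about 29 s, with no verdict returned: the scraper is home in the upper kerf and released, and the long strip lies flat in the corner, still held and pressed at about 16 N towards the row and 21 N towards the stop at the wrist, before friction losses.

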